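Wind a clock movement and start its timing test

TASK

Put the clock movement on test. First wind it fully with its winged key, clockwise as seen from above and a part turn at a time, until it comes up firm against the stop, without twisting the movement round in its holder, and let go of the key. Then on the timing machine hold the round power key down for a good second, and press fully home, one at a time, the square clear key, the triangle that points right and last the long start bar; press no other key and leave the things lying about where they are.

Things in the scene. Friction and masses are not known exactly. Their poses are not given: they have to be found in the camera images.
- machine: Timing machine, fixed to the bench: off-white desk console 160 deep (x) by 290 wide (y), sizes in mm. Origin: centre of its underside; its low front (35 high) faces its own -x, towards the robot. From the front edge the panel slopes up at 18 degrees to 80 high at the rear. A dark screen fills the upper slope (flush to 2), one row of five plain light-grey keys the lower slope.
- key_row (a point): Point on the panel in the middle of the row of keys, 36 up the slope; z = outward normal (18 degrees off vertical, leaning to the robot), y to the left along the row. Keys from left to right as the robot faces it (their y here): round power +102, square clear +58, triangle pointing left +14, triangle pointing right -30, long start bar -88. Cap tops stand 15 proud, 10 when pressed.
- power_key_top (a point): Round power key, 20 diameter. This point: centre of the cap's top face; z = outward normal of the panel, y to the left along the row.
- power_key (a joint): Travel of that spring key, m: 0 = up, 0.005 = fully down; it starts to move at 1.5 N, bottoms at 5 N and is then solid; counts as pressed from 0.0035; springs back by itself.
- square_key_top (a point): Square clear key, 19 by 19. This point: centre of the cap's top face; z = outward normal of the panel, y to the left along the row.
- square_key (a joint): Travel of that spring key, m: 0 = up, 0.005 = fully down; it starts to move at 1.5 N, bottoms at 5 N and is then solid; counts as pressed from 0.0035; springs back by itself.
- left_key_top (a point): Triangular key whose point is towards the left (+y of the machine), about 20 across (previous test mode). This point: centre of the cap's top face; z = outward normal of the panel, y to the left along the row.
- left_key (a joint): Travel of that spring key, m: 0 = up, 0.005 = fully down; it starts to move at 1.5 N, bottoms at 5 N and is then solid; counts as pressed from 0.0035; springs back by itself.
- right_key_top (a point): Triangular key whose point is towards the right (-y of the machine), about 20 across (next test mode). This point: centre of the cap's top face; z = outward normal of the panel, y to the left along the row.
- right_key (a joint): Travel of that spring key, m: 0 = up, 0.005 = fully down; it starts to move at 1.5 N, bottoms at 5 N and is then solid; counts as pressed from 0.0035; springs back by itself.
- bar_key_top (a point): Long bar-shaped start key, 19 up the slope by 44 along the row. This point: centre of the cap's top face; z = outward normal of the panel, y to the left along the row.
- bar_key (a joint): Travel of that spring key, m: 0 = up, 0.005 = fully down; it starts to move at 1.5 N, bottoms at 5 N and is then solid; counts as pressed from 0.0035; springs back by itself.
- holder: Test holder, fixed to the bench: dark steel disc 130 diameter with three aluminium jaws (tops 38 above the bench) that clamp a round brass clock movement, 88 diameter, its upper plate's top 65 above the bench. Origin: centre of its underside, on the bench. The holder carries the movement and the winding key.
- movement_top (a point): Centre of the upper plate of the clock movement, 65 above the bench. A brass pipe 8 thick stands 10 high (steel tip) 10 from this centre, on the side away from the winding key.
- movement (a joint): Turn of the movement in the jaws of the holder, rad, 0 at the start, + = counter-clockwise from above. It is only clamped: a torque above 0.8 N m makes it slip round.
- winder_grip (a point): Winged steel winding key upright on the movement, its vertical axis 20 off the movement's centre. The wing is a flat upright plate 46 long, 8 thick, 24 high (lower edge 22, upper edge 46 above the brass plate, 111 above the bench), on a stem 11 thick. This point: middle of the wing, on the turning axis, 34 above the brass plate; x along the wing, y across its thickness, z up.
- winder (a joint): How far the clock spring is wound, rad; grows as the wing turns clockwise seen from above. It starts partly wound, 2.2 to 3.1 rad short of full, and comes up against a firm stop when fully wound, which has to be felt. Winding takes 0.16 N m at first and 0.25 N m near the end while it turns (about 0.1 at rest); the key stays where it is left, though it can be turned back by hand.
- loupe: Black eye loupe, 34 diameter, 30 high, standing near the holder. Origin: centre of its underside. Not part of the job.
- case_a: Steel watch case without bracelet, 42 diameter, 11 high, near the holder. Origin: centre of its underside. Not part of the job.
- case_b: Steel watch case, 42 diameter, 11 high, in front of the timing machine. Origin: centre of its underside. Not part of the job.
- dial: Cream watch dial, 30 diameter, 4 thick, in front of the timing machine. Origin: centre of its underside. Not part of the job.
- tweezers: Steel tweezers, 135 long, 8 high, behind the timing machine. Origin: centre of its underside. Not part of the job.
- driver: Watch screwdriver, 120 long, 11 high, beside the holder. Origin: centre of its underside. Not part of the job.
- oil_cup: Steel oil cup, 36 diameter, 18 high, near the robot. Origin: centre of its underside. Not part of the job.
Things that resemble listed ones, but are neither listed nor needed, are in the scene too. Leave any blue or purple look-alike of the holder alone.

How it is judged:
By the outcome, as a careful person would: the job done as asked, in the order asked, and still so for the second after the job is handed in, with the robot touching nothing.
It also fails if it takes over 72 s, if anything falls off the work surface, if the arm or the gripper's body presses on something with over 40 N, if the wrist force passes 120 N, or if a joint passes its speed limit or range.

ROBOT

A 6-joint arm with a two-finger parallel gripper is mounted at the origin on the work surface. World frame = base frame: x ahead of the robot, y to its left, z up, the work surface at z = 0. Lengths are in m, angles in rad, forces in N, time in s.
With the tool pointing down it reaches from about 0.25 to 0.775 m from the base axis. Payload 4 kg.
Tool frame: the origin (TCP) lies between the finger pads; the fingertips stand 11 mm ahead of it and the grasp point (between the pads) lies 8 mm behind it (robot.tip_extent is the z of the fingertips in the tool frame, in m); z points along the fingers, y is the line along which they close (so a half turn about z gives the same grasp; the last joint's range is limited). The gripper opens to 94 mm and grips with 3 to 60 N. Pads are 16 mm wide; open, the fingers measure 119 mm over their backs; the gripper's body (75 mm by 177 mm) begins 78 mm behind the grasp point.
Start: joints at [1.037, 0.087, 1.371, -0, 1.684, -0.103], TCP at [0.23, 0.5, 0.217] pointing down, gripper open.
Joint ranges: [-3.1, 3.1], [-0.76, 2.03], [0.27, 2.55], [-1.08, 4.22], [0.17, 2.65], [-2.57, 2.57]. Speed limits (rad/s): [2.79, 2.79, 3.14, 3.14, 3.14, 3.14].

INTERFACE

Orientations are given as [roll, pitch, yaw] about the fixed x, y, z axes, in that order (R = Rz(yaw) Ry(pitch) Rx(roll)).
In Python, from bench import robot, imaging gives the robot as it stands.
- The arm moves only by the shell command python3 -m pendant 'ROWS'. ROWS is JSON, a list of rows, each a list of 7 numbers: the shift along the world's x, y, z in cm, then the turn, a rotation vector about the world's x, y, z in degrees, then the opening, from 0 (shut) to 1 (fully open). In form: [[dx, dy, dz, ax, ay, az, jaw], ...]. A call has 1 to 8 rows; each row shifts and turns the commanded pose from where the row before left it; what a row does not reach is not made up. A row lasts 1/10 s, in which the tool goes at most 50 mm and 8.59 degrees, less where a joint would pass 70% of its speed; a pose out of reach is approached as far as the arm can. A call is refused whole if a number of a shift passes 5 or a number of a turn 8.59, either way. A call with a gripper value outside its range is refused whole. The fingers move at their own pace and stop on an object; the grip force is fixed at half the most. Time passes only in rows, so rows that do not move let the fingers close. It gives the time, the measured TCP pose, the force, the opening and the grip force at its end, in the units of the state.
- robot.get_obs(): the state, without advancing time (a new reading comes with each control period).
- imaging.snapshot(name): name is "scene" or "top" or "wrist"; returns the picture (384x512x3 uint8, red, green, blue); there is no depth.
- imaging.camera_params(name): a dict with "camera_matrix" (3x3 intrinsics, pixels), "R" (3x3) and "t" (3): a world point X has camera coordinates R X + t. Camera axes: x right, y down, z forward; pixel columns grow to the right and rows downward; lengths in m; the calibration is good to about 2 mm. A picture is of the moment at which its call begins: read the wrist's pose just before it. camera_params takes no time and is no camera call; for the wrist camera it gives the pose at the moment of the call.
- robot.close_job(): hands the job in; it is judged then, once.
The state is a dict: "time": time; "joint_positions": joint angles; "qvel": joint speeds; "joint_torque": joint torques, N m; "tool_pos": TCP position; "ee_rot": TCP orientation; "wrist_force": force on the tool from outside, world axes, zero at the start; "wrist_torque": the same for the moment, N m; "width": finger opening in m; "finger_force": force on a finger pad.
Only numpy, scipy, OpenCV 4.12 (cv2) and the standard library are available. Lean on these libraries where they do the work, as an engineer would, in place of code of your own. Each camera call takes 0.05 s, during which the arm holds its last target. There are 200 camera calls.

## Working session

There is one attempt and no reset: what is moved stays moved. The work goes in short steps, Python scripts to look and compute and a shell command to move; the robot and the scene stay as the last step left them, time stands still between calls to the robot, and variables do not carry over. Pictures are saved under pics/ and viewed, at most 10 in all, crops included, and the job is handed in when it is done.

```bash
mkdir -p pics; python3 - <<'E'
from bench import robot, imaging
import cv2,numpy as np
o=robot.get_obs();print({k:np.round(v,3).tolist() for k,v in o.items()}, robot.tip_extent)
for n in("scene","top"):
    im=imaging.snapshot(n);cv2.imwrite(f"pics/{n}.png",im[:,:,::-1])
    p=imaging.camera_params(n);print(n,{k:np.round(v,4).tolist() for k,v in p.items()})
a=cv2.resize(cv2.imread("pics/top.png"),(800,600),interpolation=cv2.INTER_CUBIC);cv2.imwrite("pics/top2.png",a)
a=cv2.resize(cv2.imread("pics/scene.png"),(800,600),interpolation=cv2.INTER_CUBIC);cv2.imwrite("pics/scene2.png",a)
E
```

```text
{'time': 0.0, 'joint_positions': [1.037, 0.088, 1.372, 0.0, 1.684, -0.103], 'qvel': [0.001, -0.001, -0.0, -0.001, -0.002, 0.0], 'joint_torque': [0.0, -34.017, -30.244, 0.072, 0.033, -0.0], 'tool_pos': [0.229, 0.499, 0.215], 'ee_rot': [-3.139, -0.0, 2.711], 'wrist_force': [1.032, 0.43, 0.444], 'wrist_torque': [-0.011, 0.007, -0.003], 'finger_force': 0.0, 'width': 0.094} 0.011
scene {'camera_matrix': [[399.8745, 0.0, 255.1281], [0.0, 399.8745, 192.6712], [0.0, 0.0, 1.0]], 'R': [[0.7289, 0.6844, 0.0175], [0.4563, -0.4665, -0.7577], [-0.5104, 0.5603, -0.6524]], 't': [-0.3696, -0.1855, 1.2861]}
top {'camera_matrix': [[353.0129, 0.0, 251.2041], [0.0, 353.0129, 196.4566], [0.0, 0.0, 1.0]], 'R': [[0.1357, -0.9907, 0.0061], [-0.9619, -0.1333, -0.2388], [0.2374, 0.0266, -0.9711]], 't': [-0.0973, 0.5706, 0.7754]}
```

View pics/top2.png

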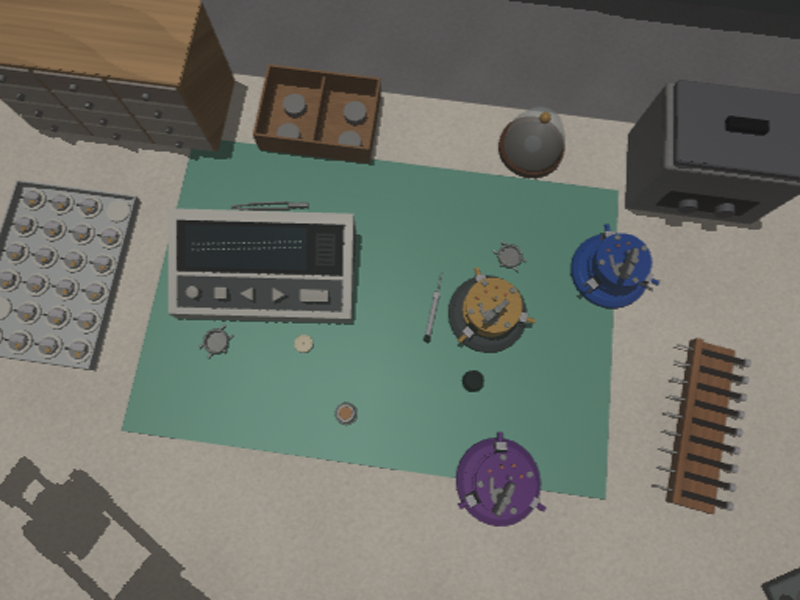

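View pics/scene2.png

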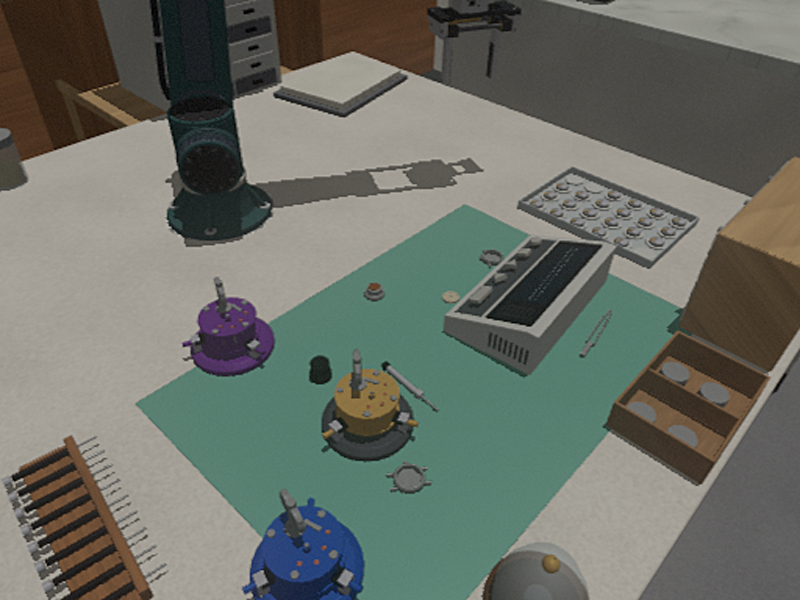

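The top view shows three holders that could be confused: brass on dark steel at (488,312), which is the target, and look-alikes in blue (612,268) and purple (498,480). The machine is at (262,265), with its keys at y≈295. Next I'll check the choice in a close crop.

```bash
python3 - <<'E'
import cv2,numpy as np
t=cv2.imread("pics/top.png");s=cv2.imread("pics/scene.png")
def c(im,x,y,w,h,k): return cv2.resize(im[y:y+h,x:x+w],(w*k,h*k),interpolation=cv2.INTER_CUBIC)
A=c(t,280,165,66,66,6);B=c(s,200,216,66,66,6);C=c(t,106,130,132,33+48,6)
C=cv2.resize(t[170:204,106:232],(792,204),interpolation=cv2.INTER_CUBIC)
cv2.imwrite("pics/crop.png",np.vstack([np.hstack([A,B]),C]))
E
```

```text
(no output)
```

View pics/crop.png

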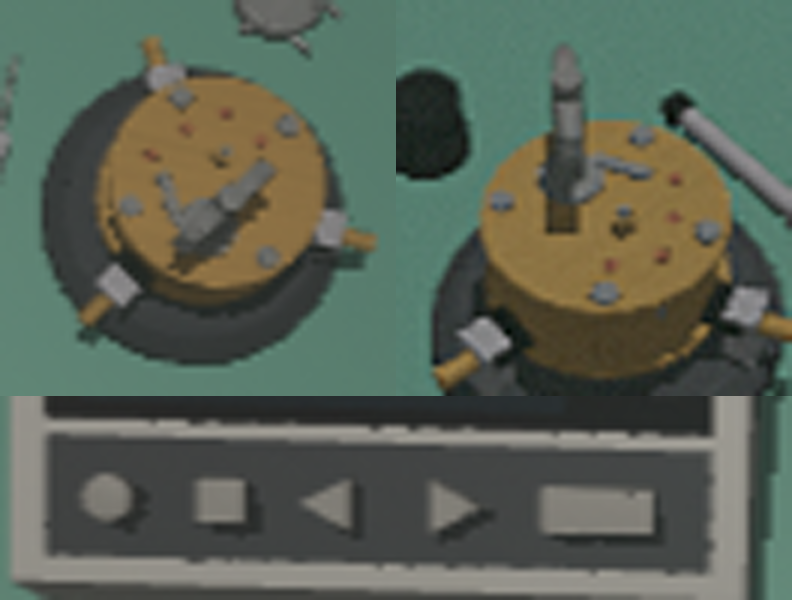

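The crop confirms the brass movement on the dark disc. Its wing runs from about (185,232) to (268,172) in the left crop. The keys, left to right, are round, square, ◁, ▷ and bar.

```bash
cat > h.py <<'E'
import numpy as np
from bench import robot, imaging
from scipy.optimize import least_squares
from scipy.spatial.transform import Rotation as Ro
def ray(P,u,v,z):
    K,R,t=P["camera_matrix"],P["R"],P["t"]; C=-R.T@t
    d=R.T@np.linalg.solve(K,[u,v,1.]); return C+d*(z-C[2])/d[2]
def proj(P,X):
    p=(P["R"]@np.atleast_2d(X).T).T+P["t"]; q=(P["camera_matrix"]@p.T).T; return q[:,:2]/q[:,2:]
c,s=np.cos(np.radians(18)),np.sin(np.radians(18))
def keys(x,y,yaw,ys=(.102,.058,.014,-.030,-.088),h=.015):
    L=np.array([[-.08+.036*c-h*s,k,.035+.036*s+h*c] for k in ys])
    return L@Ro.from_euler('z',yaw).as_matrix().T+[x,y,0]
E
python3 - <<'E'
from h import *
T=imaging.camera_params("top");S=imaging.camera_params("scene")
A=lambda x,y:(280+x/6,165+y/6); B=lambda x,y:(200+x/6,216+y/6)
print("plate",ray(T,*A(212,183),.065),ray(S,*B(606,217),.065))
a,b=ray(T,*A(185,230),.111),ray(T,*A(268,170),.111);print("wing",a,b,(a+b)/2,np.linalg.norm(a-b),np.degrees(np.arctan2(*(b-a)[1::-1])))
print("wing scene top",ray(S,*B(566,50),.111),ray(S,*B(566,100),.111))
px=np.array([[123,187],[141.2,187.2],[160.5-2,187.5],[178.4,188.3],[201.1,189.2]])
i=[0,1,4]
r=least_squares(lambda p:(proj(T,keys(*p))-px)[i].ravel(),[.6,.1,0]);print(r.x,np.round(r.fun,1));print(keys(*r.x))
print(proj(T,keys(*r.x)))
E
```

```text
plate [ 0.60319377 -0.1711882   0.065     ] [ 0.70945916 -0.07662589  0.065     ]
wing [ 0.57102647 -0.15551794  0.111     ] [ 0.59863263 -0.18455313  0.111     ] [ 0.58482955 -0.17003554  0.111     ] 0.04006422931866572 -46.44523237751082
wing scene top [ 0.67377531 -0.06063856  0.111     ] [ 0.68886912 -0.07931457  0.111     ]
[0.62284741 0.19753717 0.10725922] [ 0.  -0.1 -0.1  0.2  0.1 -0. ]
[[0.56182033 0.2935558  0.06039046]
 [0.5665307  0.24980865 0.06039046]
 [0.57124106 0.20606151 0.06039046]
 [0.57595142 0.16231437 0.06039046]
 [0.58216053 0.10464768 0.06039046]]
[[123.02319044 186.85245999]
 [141.11533457 187.38646497]
 [159.20931622 187.92052419]
 [177.30513569 188.45463765]
 [201.16152434 189.1587792 ]]
```

```bash
python3 - <<'E'
from h import *
S=imaging.camera_params("scene")
B=lambda x,y:(200+x/6,216+y/6)
print("plate",ray(S,*B(210,217),.065))
print("wing scene top",ray(S,*B(170,50),.111),ray(S,*B(170,115),.111))
T=imaging.camera_params("top");print("wing in A",(proj(T,[[.585,-.17,.099],[.585,-.17,.111]])-[280,165])*6,"B",(proj(S,[[.585,-.17,.099],[.585,-.17,.111]])-[200,216])*6)
E
```

```text
plate [ 0.61009287 -0.17280863  0.065     ]
wing scene top [ 0.57500535 -0.15667332  0.111     ] [ 0.59718541 -0.17801407  0.111     ]
wing in A [[220.68679115 206.7513166 ]
 [226.59709892 199.44572209]] B [[163.14519515 108.69013056]
 [162.16058637  84.45457593]]
```

```bash
python3 -m pendant '[[2.2,-4.2,0,0,0,-1.3,1],[2.2,-4.2,0,0,0,-1.3,1],[2.2,-4.2,0,0,0,-1.3,1],[2.2,-4.2,0,0,0,-1.3,1],[2.2,-4.2,0,0,0,-1.3,1],[2.2,-4.2,0,0,0,-1.3,1],[2.2,-4.2,0,0,0,-1.3,1],[2.2,-4.2,0,0,0,-1.3,1]]'
python3 -m pendant '[[2.2,-4.2,0,0,0,-1.3,1],[2.2,-4.2,0,0,0,-1.3,1],[2.2,-4.2,0,0,0,-1.3,1],[2.2,-4.2,0,0,0,-1.3,1],[2.2,-4.2,0,0,0,-1.3,1],[2.2,-4.2,0,0,0,-1.3,1],[2.2,-4.2,0,0,0,-1.3,1],[2.2,-4.0,0,0,0,-1.3,1]]'
python3 -m pendant '[[0,0,0,0,0,0,1],[0,0,0,0,0,0,1]]'
python3 - <<'E'
from h import *
import cv2
W=imaging.camera_params("wrist");im=imaging.snapshot("wrist")
cv2.imwrite("pics/w1.png",cv2.resize(im[:,:,::-1],(800,600),interpolation=cv2.INTER_CUBIC))
import pickle;pickle.dump(W,open("w1.pkl","wb"))
print(robot.get_obs()["joint_positions"])
E
```

```text
time: 0.9
tool_pos: [0.4059, 0.1619, 0.2162]
ee_rot: [3.142, -0.0, 2.529]
wrist_force: [0.3, 1.1, 0.1]
width: 0.0939
finger_force: 0.0
time: 1.7
tool_pos: [0.582, -0.1722, 0.2158]
ee_rot: [-3.141, -0.001, 2.346]
wrist_force: [0.0, 1.0, 0.4]
width: 0.0941
finger_force: 0.0
time: 1.9
tool_pos: [0.5813, -0.1707, 0.2149]
ee_rot: [-3.141, -0.003, 2.346]
wrist_force: [-0.6, -0.3, -0.7]
width: 0.0939
finger_force: 0.0
[-3.78082607e-01  2.13083583e-01  1.22976508e+00  6.67514887e-04
  1.70069878e+00 -1.15502065e+00]
```

View pics/w1.png

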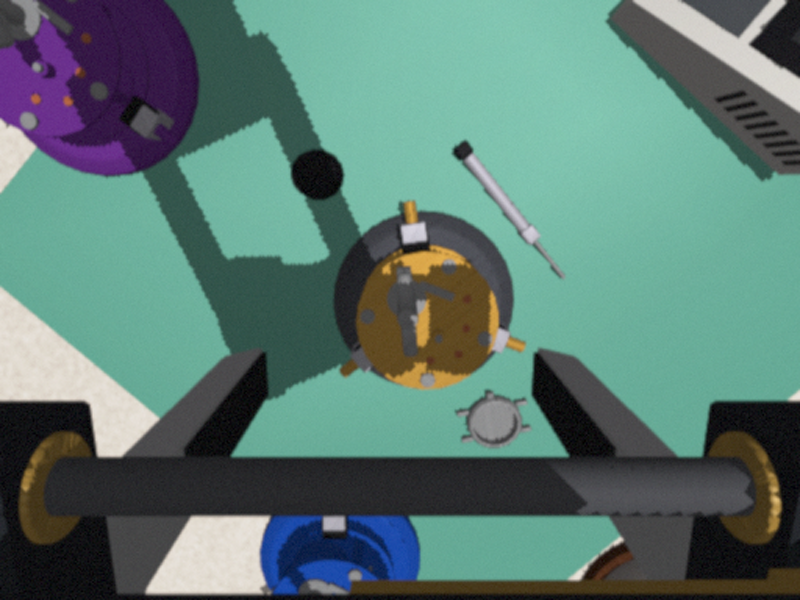

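The wrist view shows the brass plate centred at about (428,318). The wing's top edge runs from about (402,270) to (410,355), next to the loupe (317,174) and the driver.

```bash
python3 - <<'E'
from h import *
import pickle,cv2
W=pickle.load(open("w1.pkl","rb"));k=1.5625
print("plate",ray(W,428/k,318/k,.065))
a,b=ray(W,402/k,270/k,.111),ray(W,410/k,354/k,.111);print(a,b,(a+b)/2,np.linalg.norm(a-b),np.degrees(np.arctan2(*(b-a)[1::-1])))
im=cv2.imread("pics/w1.png")[225:405,340:520];cv2.imwrite("pics/w1c.png",cv2.resize(im,(600,600),interpolation=cv2.INTER_CUBIC))
E
```

```text
plate [ 0.60524667 -0.16985176  0.065     ]
[ 0.56767564 -0.15473559  0.111     ] [ 0.60248485 -0.18404042  0.111     ] [ 0.58508025 -0.169388    0.111     ] 0.045502244029399466 -40.09301699389628
```

View pics/w1c.png

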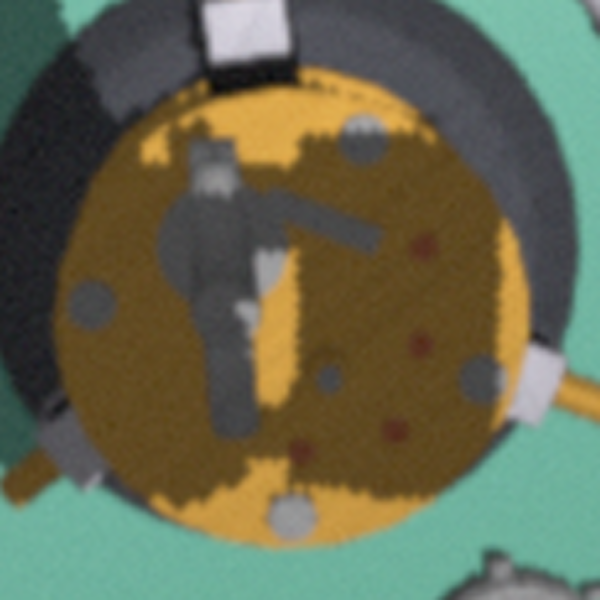

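```bash
python3 -m pendant '[[0.4,0.1,-2.5,0,0,2,1],[0,0,-3,0,0,0,1],[0,0,-3,0,0,0,0.5],[0,0,-3,0,0,0,0.3],[0,0,0,0,0,0,0.2],[0,0,0,0,0,0,0.2],[0,0,0,0,0,0,0.2],[0,0,0,0,0,0,0.2]]'
python3 - <<'E'
from h import *
import cv2
im=imaging.snapshot("wrist")[130:322,140:396]
cv2.imwrite("pics/w2.png",cv2.resize(im[:,:,::-1],(768,576),interpolation=cv2.INTER_CUBIC))
E
```

```text
time: 2.75
tool_pos: [0.587, -0.1694, 0.1044]
ee_rot: [3.14, 0.004, 2.383]
wrist_force: [-0.1, 0.6, 0.5]
width: 0.0491
finger_force: 0.0
```

View pics/w2.png

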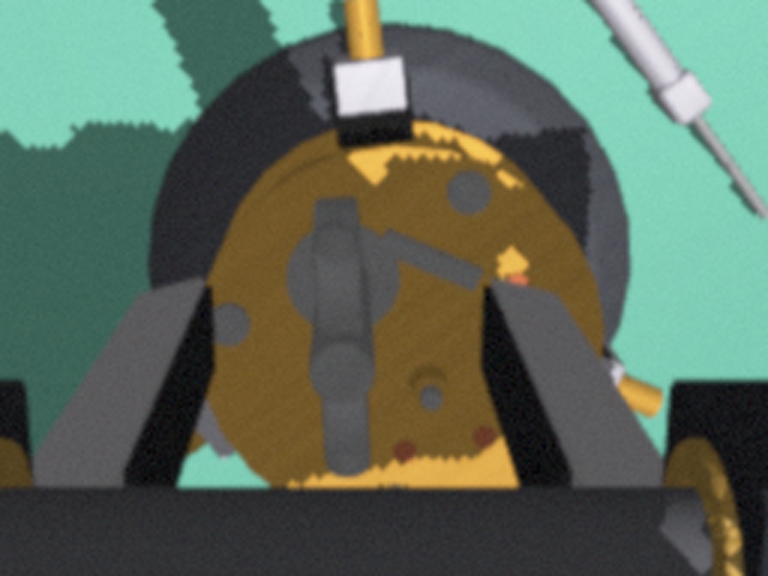

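The view shows the wing nearly upright between the fingers, from (335,205) to (348,468). There is a round boss on the axis at (342,370), and the midpoint between the fingers is at about x=348.

```bash
python3 - <<'E'
from h import *
W=imaging.camera_params("wrist")
f=lambda x,y,z:ray(W,140+x/3,130+y/3,z)
print(f(342,370,.111),f(342,370,.115)); a,b=f(337,225,.111),f(348,468,.111)
print(a,b,(a+b)/2,np.linalg.norm(a-b),np.degrees(np.arctan2(*(b-a)[1::-1])), W["R"][0],robot.get_obs()["tool_pos"])
for q in [(.585,-.169,.099),(.585,-.169,.111)]: print((proj(W,q)-[140,130])*3)
E
```

```text
[ 0.58794153 -0.17157927  0.111     ] [ 0.58672596 -0.1704135   0.115     ]
[ 0.56912533 -0.15483815  0.111     ] [ 0.60173666 -0.18325014  0.111     ] [ 0.58543099 -0.16904414  0.111     ] 0.043252055752143484 -41.06337440843318 [0.68768639 0.72600503 0.0020317 ] [ 0.58684535 -0.16947039  0.10395331]
[[341.28199342 323.06305583]]
[[341.07642999 348.13190686]]
```

```bash
python3 -m pendant '[[-0.07,-0.07,-0.3,0,0,2,0.2],[0,0,0,0,0,0,0],[0,0,0,0,0,0,0],[0,0,0,0,0,0,0],[0,0,0,0,0,0,0],[0,0,0,0,0,0,0],[0,0,0,0,0,0,0]]'; python3 -m pendant '[[0,0,0,0,0,0,0],[0,0,0,0,0,0,0]]'; python3 -c "
from h import *
o=robot.get_obs();print(o['wrist_torque'],o['wrist_force'])"
```

```text
time: 3.5
tool_pos: [0.5857, -0.1695, 0.099]
ee_rot: [3.14, 0.001, 2.418]
wrist_force: [2.3, 1.7, 2.0]
width: 0.0104
finger_force: 30.0
time: 3.7
tool_pos: [0.5856, -0.1696, 0.099]
ee_rot: [3.14, 0.001, 2.418]
wrist_force: [2.8, 2.7, 1.8]
width: 0.0105
finger_force: 30.0
[ 0.47096798 -0.5376307   0.00177496] [2.78828741 2.7357857  1.8176872 ]
```

```bash
python3 -m pendant '[[0,0,0,0,0,-4,0],[0,0,0,0,0,-6,0],[0,0,0,0,0,-6,0]]'; python3 -c "
from h import *
o=robot.get_obs();print(o['wrist_torque'])"; python3 -m pendant '[[0,0,0,0,0,-7,0],[0,0,0,0,0,-7,0],[0,0,0,0,0,-7,0]]'; python3 -c "
from h import *
o=robot.get_obs();print(o['wrist_torque'])
import cv2
im=imaging.snapshot('wrist')[130:322,140:396]
cv2.imwrite('pics/w3.png',cv2.resize(im[:,:,::-1],(768,576),interpolation=cv2.INTER_CUBIC))"
```

```text
time: 4.0
tool_pos: [0.5857, -0.1695, 0.0989]
ee_rot: [3.14, 0.001, 2.135]
wrist_force: [2.9, 3.0, 1.2]
width: 0.0101
finger_force: 30.0
[ 0.4830223  -0.53405505  0.20740519]
time: 4.3
tool_pos: [0.5858, -0.1695, 0.099]
ee_rot: [3.14, -0.0, 1.768]
wrist_force: [2.5, 2.7, 1.3]
width: 0.0104
finger_force: 30.0
[ 0.44301233 -0.49413303  0.14689595]
```

View pics/w3.png

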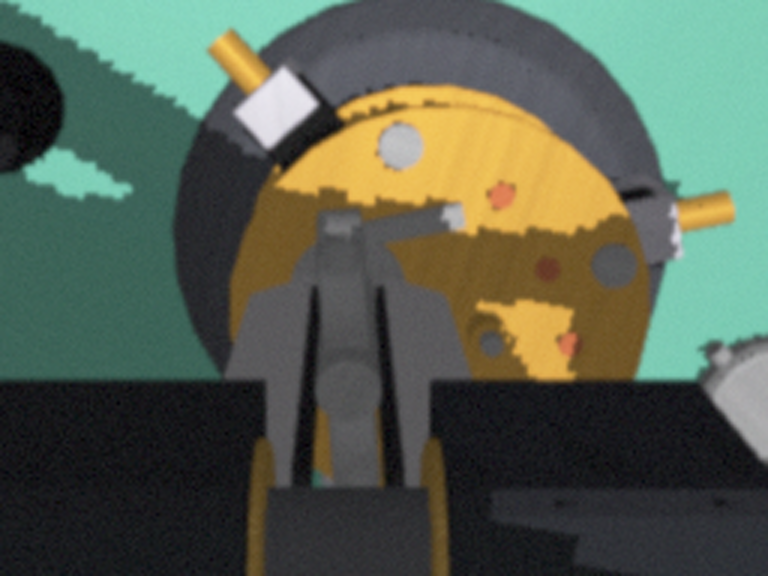

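The wing has followed the gripper with a torque of about 0.15 N m, so it is winding. The plate hasn't moved relative to the jaws.

```bash
cat > q.py <<'E'
from h import *
o=robot.get_obs();print("TZ",round(o['wrist_torque'][2],3),"yaw",np.degrees(o['ee_rot'][2]).round(1),"q6",o['joint_positions'][5].round(2))
E
python3 -m pendant '[[0,0,0,0,0,-8,0],[0,0,0,0,0,-8,0],[0,0,0,0,0,-8,0],[0,0,0,0,0,-8,0]]'; python3 q.py
python3 -m pendant '[[0,0,0,0,0,0,0.2],[0,0,0,0,0,0,0.25],[0,0,0,0,0,0,0.25],[0,0,0,0,0,0,0],[0,0,0,0,0,0,0],[0,0,0,0,0,0,0],[0,0,0,0,0,0,0]]';python3 q.py
python3 -m pendant '[[0,0,0,0,0,-8,0],[0,0,0,0,0,-8,0],[0,0,0,0,0,-8,0],[0,0,0,0,0,-8,0]]'; python3 q.py
```

```text
time: 4.75
tool_pos: [0.5859, -0.1695, 0.0989]
ee_rot: [3.14, -0.001, 1.211]
wrist_force: [3.7, 3.4, 1.6]
width: 0.0102
finger_force: 30.0
TZ 0.205 yaw 69.4 q6 -0.02
time: 5.45
tool_pos: [0.5855, -0.1705, 0.0982]
ee_rot: [3.14, 0.001, 1.213]
wrist_force: [3.6, -2.3, -2.9]
width: 0.0103
finger_force: 30.0
TZ 0.01 yaw 69.5 q6 -0.02
time: 5.85
tool_pos: [0.5851, -0.1702, 0.0982]
ee_rot: [3.141, 0.0, 0.65]
wrist_force: [2.8, -1.6, -2.2]
width: 0.0102
finger_force: 30.0
TZ 0.183 yaw 37.2 q6 0.55
```

```bash

python3 -m pendant '[[0,0,0,0,0,-8,0],[0,0,0,0,0,-8,0]]'; python3 q.py
python3 -m pendant '[[0,0,0,0,0,-5,0],[0,0,0,0,0,-5,0]]'|grep -E 'for|wid'; python3 q.py
```

```text
time: 6.05
tool_pos: [0.585, -0.17, 0.0982]
ee_rot: [3.142, 0.0, 0.371]
wrist_force: [2.3, -1.5, -2.2]
width: 0.0104
finger_force: 30.0
TZ 0.187 yaw 21.2 q6 0.82
wrist_force: [2.4, -0.8, -1.9]
width: 0.0105
finger_force: 30.0
TZ 0.233 yaw 11.4 q6 1.0
```

```bash

python3 -m pendant '[[0,0,0,0,0,-5,0]]'|grep -E 'for|wid'; python3 q.py
python3 -m pendant '[[0,0,0,0,0,-5,0]]'|grep -E 'for|wid'; python3 q.py
```

```text
wrist_force: [2.0, -0.9, -2.4]
width: 0.0103
finger_force: 30.0
TZ 0.264 yaw 6.4 q6 1.08
wrist_force: [1.8, -0.5, -2.1]
width: 0.0098
finger_force: 30.0
TZ 0.218 yaw 1.4 q6 1.17
```

```bash

python3 -m pendant '[[0,0,0,0,0,-5,0]]'|grep -E 'wid'; python3 q.py
python3 -m pendant '[[0,0,0,0,0,-5,0]]'|grep -E 'wid'; python3 q.py
```

```text
width: 0.0103
TZ 0.234 yaw -3.6 q6 1.26
width: 0.0103
TZ 0.223 yaw -8.6 q6 1.35
```

```bash

python3 -m pendant '[[0,0,0,0,0,-5,0]]'|grep -E 'wid'; python3 q.py
python3 -m pendant '[[0,0,0,0,0,-3,0]]'|grep -E 'wid'; python3 q.py
```

```text
width: 0.0103
TZ 0.22 yaw -13.6 q6 1.43
width: 0.0102
TZ 0.256 yaw -16.6 q6 1.48
```

```bash

python3 -m pendant '[[0,0,0,0,0,-4,0]]'|grep -E 'wid'; python3 q.py
python3 -m pendant '[[0,0,0,0,0,-4,0]]'|grep -E 'wid'; python3 q.py
```

```text
width: 0.0103
TZ 0.246 yaw -20.6 q6 1.55
width: 0.0105
TZ 0.192 yaw -24.6 q6 1.62
```

```bash

python3 -m pendant '[[0,0,0,0,0,-4,0]]'|grep -E 'wid'; python3 q.py
python3 -m pendant '[[0,0,0,0,0,-4,0]]'|grep -E 'wid'; python3 q.py
```

```text
width: 0.0103
TZ 0.233 yaw -28.6 q6 1.69
width: 0.0103
TZ 0.266 yaw -32.6 q6 1.76
```

```bash

python3 -m pendant '[[0,0,0,0,0,-4,0]]'|grep -E 'wid'; python3 q.py
python3 -m pendant '[[0,0,0,0,0,-3,0]]'|grep -E 'wid'; python3 q.py
```

```text
width: 0.0103
TZ 0.224 yaw -36.6 q6 1.83
width: 0.0108
TZ 0.189 yaw -39.5 q6 1.89
```

```bash

python3 -m pendant '[[0,0,0,0,0,-3,0]]'|grep -E 'wid'; python3 q.py
```

```text
width: 0.0104
TZ 0.455 yaw -42.5 q6 1.94
```

```bash

python3 -m pendant '[[0,0,0,0,0,0,0]]'|grep -E 'wid'; python3 q.py
python3 -m pendant '[[0,0,0,0,0,-1,0]]'|grep -E 'wid'; python3 q.py
python3 - <<'E'
from h import *
import cv2
im=imaging.snapshot('wrist')[130:322,140:396]
cv2.imwrite('pics/w4.png',cv2.resize(im[:,:,::-1],(768,576),interpolation=cv2.INTER_CUBIC))
E
```

```text
width: 0.0105
TZ 0.341 yaw -42.4 q6 1.94
width: 0.0107
TZ 0.516 yaw -43.4 q6 1.95
```

View pics/w4.png

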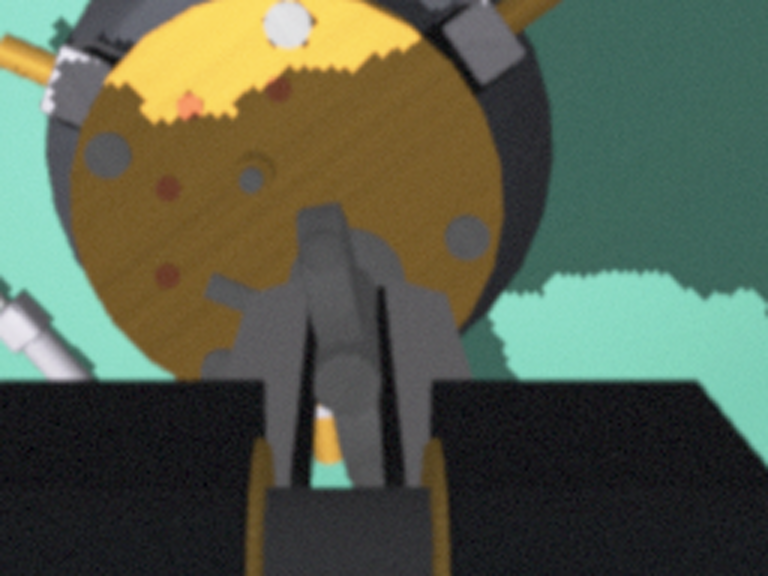

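The wing has stopped and lags the gripper by about 8°. Torque is up from 0.22 to 0.52 N m, well above the winding torque, and the plate still hasn't moved in the jaws. One small confirming nudge, then release.

```bash

python3 -m pendant '[[0,0,0,0,0,-1,0],[0,0,0,0,0,0,0],[0,0,0,0,0,0,0]]'|grep -E 'wid'; python3 q.py
```

```text
width: 0.0108
TZ 0.462 yaw -44.4 q6 1.97
```

```bash

python3 -m pendant '[[0,0,0,0,0,0,0.3],[0,0,0,0,0,0,0.3],[0,0,0,0,0,0,0.3],[0,0,2,0,0,0,0.3],[0,0,3,0,0,0,0.3],[0,0,4,0,0,0,0.3],[0,0,3,0,0,0,0.3]]'; python3 q.py
python3 - <<'E'
from h import *
import cv2
im=imaging.snapshot("wrist");cv2.imwrite("pics/w5.png",im[:,:,::-1])
E
python3 -m pendant '[[-0.5,4.6,0,0.2,-1.8,5,0],[-0.5,4.6,0,0.2,-1.8,5,0],[-0.5,4.6,0,0.2,-1.8,5,0],[-0.5,4.6,0,0.2,-1.8,5,0],[-0.5,4.6,0,0.2,-1.8,5,0]]'
python3 -m pendant '[[-0.5,4.6,0,0.2,-1.8,5,0],[-0.5,4.6,0,0.2,-1.8,5,0],[-0.5,4.6,0,0.2,-1.8,5,0],[-0.5,4.6,0,0.2,-1.8,5,0],[-0.5,4.6,0,0.2,-1.8,5,0],[0,0,0,0,0,0,0],[0,0,0,0,0,0,0]]'
python3 - <<'E'
from h import *
import cv2
W=imaging.camera_params("wrist");im=imaging.snapshot("wrist")
o=robot.get_obs();R=Ro.from_euler('xyz',o["ee_rot"]).as_matrix();psi=.107
Rd=np.column_stack([0*np.zeros(3)]*3) 
z=np.array([s*np.cos(psi),s*np.sin(psi),-c]);y=-np.array([-np.sin(psi),np.cos(psi),0]);Rd=np.column_stack([np.cross(y,z),y,z])
print("turn",np.degrees(Ro.from_matrix(Rd@R.T).as_rotvec()),"pos",o["tool_pos"])
k=keys(.6228,.1975,.1073);print("proj",proj(W,k)*1.5625)
print("hover30 shift cm",(k[0]-z*.041-o["tool_pos"])*100)
cv2.imwrite("pics/w6.png",cv2.resize(im[:,:,::-1],(800,600),interpolation=cv2.INTER_CUBIC))
E
```

```text
time: 8.8
tool_pos: [0.585, -0.1709, 0.2214]
ee_rot: [3.141, -0.003, -0.778]
wrist_force: [0.4, -0.0, -1.3]
width: 0.028
finger_force: 0.0
TZ -0.004 yaw -44.6 q6 1.97
time: 9.35
tool_pos: [0.5595, 0.061, 0.2186]
ee_rot: [-3.044, -0.125, -0.343]
wrist_force: [0.7, 0.7, 0.1]
width: 0.0004
finger_force: 0.0
time: 10.05
tool_pos: [0.5346, 0.2901, 0.2182]
ee_rot: [-3.007, -0.275, 0.086]
wrist_force: [0.4, -0.2, 0.2]
width: 0.0005
finger_force: 0.0
turn [-7.12094857 -2.93799201 -0.91816986] pos [0.5350559  0.28927743 0.21834441]
proj [[430.2174332  317.23009141]
 [501.22402299 318.06543475]
 [574.73562819 318.93024785]
 [650.88718935 319.82611821]
 [755.54851385 321.05738618]]
hover30 shift cm [  1.41158687   0.28856365 -11.8960631 ]
```

View pics/w6.png

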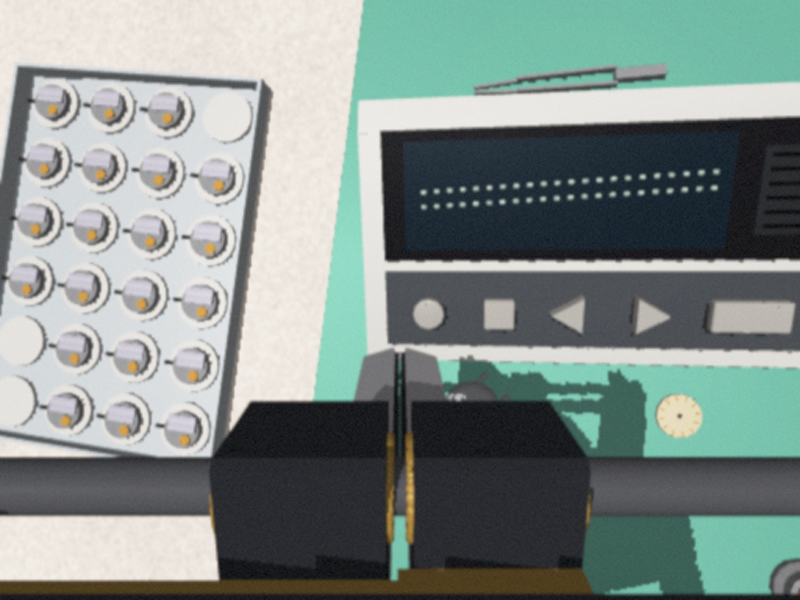

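The predicted key pixels agree with the picture to within about 3 px (2 mm up-slope): round (430,314), square (500,314), ▷ (650,316), bar (751,317). Moving to hover above the power key.

```bash

python3 -m pendant '[[0.4,0.1,-3,-2.4,-1,-0.3,0],[0.4,0.1,-3,-2.4,-1,-0.3,0],[0.4,0.1,-3,-2.4,-1,-0.3,0],[0.4,0,-2.9,0,0,0,0],[0,0,0,0,0,0,0],[0,0,0,0,0,0,0]]'
cat > k.py <<'E'
from h import *
import sys
o=robot.get_obs();R=Ro.from_euler('xyz',o["ee_rot"]).as_matrix();psi=.107
z=np.array([s*np.cos(psi),s*np.sin(psi),-c]);y=-np.array([-np.sin(psi),np.cos(psi),0]);Rd=np.column_stack([np.cross(y,z),y,z])
k=keys(.6243,.1975,.1073)
print("turn",np.degrees(Ro.from_matrix(Rd@R.T).as_rotvec()).round(1),"t",o["time"],"F along n",(-np.array(o["wrist_force"])@z).round(2))
for i,n in enumerate("power square left right bar".split()):
    e=o["tool_pos"]+R[:,2]*.011-k[i]
    print(n,"shift to gap10 cm",((-z*.01-e)*100).round(2),"gap mm",(-e@z*1e3).round(1))
E
python3 k.py
```

```text
time: 10.7
tool_pos: [0.5516, 0.2915, 0.0996]
ee_rot: [3.141, -0.315, 0.106]
wrist_force: [0.0, -0.2, 0.1]
width: 0.0003
finger_force: 0.0
turn [0.  0.  0.1] t 10.7 F along n 0.08
power shift to gap10 cm [ 0.52  0.13 -1.92] gap mm 29.9
square shift to gap10 cm [ 0.99 -4.24 -1.92] gap mm 29.9
left shift to gap10 cm [ 1.46 -8.62 -1.92] gap mm 29.9
right shift to gap10 cm [  1.93 -12.99  -1.92] gap mm 29.9
bar shift to gap10 cm [  2.56 -18.76  -1.92] gap mm 29.9
```

```bash

python3 -m pendant '[[0.26,0.06,-0.96,0,0,0,0],[0.26,0.06,-0.96,0,0,0,0],[0.18,0.02,-0.57,0,0,0,0],[0,0,0,0,0,0,0]]' >/dev/null; python3 k.py | head -2
python3 -m pendant '[[0.06,0.01,-0.19,0,0,0,0],[0,0,0,0,0,0,0]]' >/dev/null; python3 k.py | head -2
python3 -m pendant '[[0.06,0.01,-0.19,0,0,0,0],[0,0,0,0,0,0,0]]' >/dev/null; python3 k.py | head -2
```

```text
turn [ 0.1 -0.  -0.1] t 11.1 F along n 0.71
power shift to gap10 cm [-0.08 -0.12  0.7 ] gap mm 3.1
turn [ 0.   0.1 -0.1] t 11.3 F along n -0.67
power shift to gap10 cm [-0.18 -0.18  0.76] gap mm 2.1
turn [-0.   0.1 -0.1] t 11.5 F along n 2.11
power shift to gap10 cm [-0.27 -0.21  0.91] gap mm 0.4
```

```bash

python3 -m pendant '[[0.06,-0.05,-0.19,0,0,0,0],[0,0,0,0,0,0,0]]' >/dev/null; python3 k.py | head -2
python3 -m pendant '[[0.06,0,-0.19,0,0,0,0],[0,0,0,0,0,0,0]]' >/dev/null; python3 k.py | head -2
python3 -m pendant '[[0.06,0,-0.19,0,0,0,0],[0,0,0,0,0,0,0]]' >/dev/null; python3 k.py | head -2
```

```text
turn [-0.1  0.1 -0.1] t 11.7 F along n 2.73
power shift to gap10 cm [-0.33 -0.2   1.08] gap mm -1.4
turn [-0.1  0.1 -0.1] t 11.9 F along n 4.55
power shift to gap10 cm [-0.4  -0.2   1.27] gap mm -3.4
turn [-0.1  0.1 -0.1] t 12.1 F along n 9.12
power shift to gap10 cm [-0.44 -0.21  1.38] gap mm -4.5
```

```bash

python3 -m pendant '[[0.02,0,-0.06,0,0,0,0],[0,0,0,0,0,0,0],[0,0,0,0,0,0,0],[0,0,0,0,0,0,0],[0,0,0,0,0,0,0],[0,0,0,0,0,0,0],[0,0,0,0,0,0,0],[0,0,0,0,0,0,0]]'; python3 k.py|head -2
python3 -m pendant '[[0,0,0,0,0,0,0],[0,0,0,0,0,0,0],[0,0,0,0,0,0,0],[0,0,0,0,0,0,0],[0,0,0,0,0,0,0],[0,0,0,0,0,0,0],[0,0,0,0,0,0,0],[0,0,0,0,0,0,0]]'; python3 k.py|head -2
python3 -m pendant '[[-0.3,0,0.95,0,0,0,0],[-0.3,0,0.95,0,0,0,0],[0,0,0,0,0,0,0],[0,0,0,0,0,0,0]]'; python3 k.py
```

```text
time: 12.9
tool_pos: [0.5612, 0.2949, 0.0665]
ee_rot: [-3.14, -0.316, 0.108]
wrist_force: [-5.6, 1.4, 10.8]
width: 0.0006
finger_force: 5.9
turn [-0.1  0.1 -0.1] t 12.9 F along n 11.96
power shift to gap10 cm [-0.44 -0.21  1.38] gap mm -4.6
time: 13.7
tool_pos: [0.5612, 0.2949, 0.0665]
ee_rot: [-3.141, -0.316, 0.108]
wrist_force: [-5.9, 1.1, 9.6]
width: 0.0003
finger_force: 5.9
turn [-0.1  0.1 -0.1] t 13.7 F along n 10.91
power shift to gap10 cm [-0.44 -0.21  1.38] gap mm -4.6
time: 14.1
tool_pos: [0.555, 0.2937, 0.0831]
ee_rot: [3.141, -0.315, 0.108]
wrist_force: [1.2, -0.2, 0.3]
width: 0.0007
finger_force: 0.0
turn [ 0.1  0.  -0.1] t 14.1 F along n -0.12
power shift to gap10 cm [ 0.18 -0.09 -0.27] gap mm 13.1
square shift to gap10 cm [ 0.66 -4.46 -0.27] gap mm 13.1
left shift to gap10 cm [ 1.13 -8.84 -0.27] gap mm 13.1
right shift to gap10 cm [  1.6  -13.21  -0.27] gap mm 13.1
bar shift to gap10 cm [  2.22 -18.98  -0.27] gap mm 13.2
```

Power was held for about 1.8 s and has been released. Moving to the square key at gap 10.

```bash

python3 -m pendant '[[0.3,-2.2,0,0,0,0,0],[0.36,-2.26,-0.27,0,0,0,0],[0,0,0,0,0,0,0],[0,0,0,0,0,0,0]]'>/dev/null; python3 k.py|head -3
python3 -m pendant '[[0.24,0.02,-0.76,0,0,0,0],[0.06,0,-0.19,0,0,0,0],[0.06,0,-0.19,0,0,0,0],[0.06,0,-0.19,0,0,0,0],[0.06,0,-0.19,0,0,0,0],[0,0,0,0,0,0,0],[0,0,0,0,0,0,0]]'>/dev/null; python3 k.py|head -3
```

```text
turn [ 0. -0. -0.] t 14.5 F along n 0.36
power shift to gap10 cm [-0.47  4.37  0.05] gap mm 9.6
square shift to gap10 cm [ 0.01 -0.    0.05] gap mm 9.6
turn [-0.   0.  -0.1] t 15.2 F along n 9.24
power shift to gap10 cm [-0.91  4.23  1.38] gap mm -4.5
square shift to gap10 cm [-0.44 -0.15  1.38] gap mm -4.5
```

```bash

python3 -m pendant '[[0.03,0,-0.08,0,0,0,0],[0,0,0,0,0,0,0],[0,0,0,0,0,0,0],[0,0,0,0,0,0,0]]'>/dev/null; python3 k.py|head -3
python3 -m pendant '[[-0.3,0,0.95,0,0,0,0],[-0.3,0,0.95,0,0,0,0],[0,0,0,0,0,0,0],[0,0,0,0,0,0,0]]'>/dev/null; python3 k.py
```

```text
turn [-0.   0.  -0.1] t 15.6 F along n 13.32
power shift to gap10 cm [-0.92  4.23  1.39] gap mm -4.6
square shift to gap10 cm [-0.45 -0.15  1.39] gap mm -4.6
turn [ 0.   0.1 -0.1] t 16.0 F along n 0.18
power shift to gap10 cm [-0.43  4.31 -0.36] gap mm 13.5
square shift to gap10 cm [ 0.04 -0.06 -0.36] gap mm 13.5
left shift to gap10 cm [ 0.52 -4.44 -0.36] gap mm 13.6
right shift to gap10 cm [ 0.99 -8.81 -0.36] gap mm 13.6
bar shift to gap10 cm [  1.61 -14.58  -0.36] gap mm 13.6
```

```bash

python3 -m pendant '[[0.33,-2.9,0,0,0,0,0],[0.33,-2.9,0,0,0,0,0],[0.33,-3.0,-0.36,0,0,0,0],[0,0,0,0,0,0,0],[0,0,0,0,0,0,0]]'>/dev/null; python3 k.py|sed -n 5p
python3 -m pendant '[[0.24,0.02,-0.76,0,0,0,0],[0.06,0,-0.19,0,0,0,0],[0.06,0,-0.19,0,0,0,0],[0.06,0,-0.19,0,0,0,0],[0.07,0,-0.23,0,0,0,0],[0,0,0,0,0,0,0],[0,0,0,0,0,0,0],[0,0,0,0,0,0,0]]'>/dev/null; python3 k.py|sed -n '1p;5p'
```

```text
right shift to gap10 cm [0.04 0.04 0.09] gap mm 9.2
turn [-0.1  0.  -0.1] t 17.3 F along n 13.87
right shift to gap10 cm [-0.41 -0.14  1.41] gap mm -4.7
```

```bash

python3 -m pendant '[[-0.3,0,0.95,0,0,0,0],[-0.3,0,0.95,0,0,0,0],[0,0,0,0,0,0,0],[0,0,0,0,0,0,0]]'>/dev/null; python3 k.py|sed -n '1p;5,6p'
```

```text
turn [ 0.   0.1 -0.1] t 17.7 F along n -0.7
right shift to gap10 cm [ 0.12 -0.03 -0.33] gap mm 13.5
bar shift to gap10 cm [ 0.74 -5.8  -0.33] gap mm 13.5
```

```bash

python3 -m pendant '[[0.37,-2.9,0,0,0,0,0],[0.37,-2.9,-0.33,0,0,0,0],[0,0,0,0,0,0,0],[0,0,0,0,0,0,0]]'>/dev/null; python3 k.py|sed -n 6p
python3 -m pendant '[[0.24,0.02,-0.76,0,0,0,0],[0.06,0,-0.19,0,0,0,0],[0.06,0,-0.19,0,0,0,0],[0.06,0,-0.19,0,0,0,0],[0.07,0,-0.23,0,0,0,0],[0,0,0,0,0,0,0],[0,0,0,0,0,0,0],[0,0,0,0,0,0,0]]'>/dev/null; python3 k.py|sed -n '1p;6p'
```

```text
bar shift to gap10 cm [0.04 0.03 0.09] gap mm 9.3
turn [-0.1  0.  -0.1] t 18.9 F along n 13.82
bar shift to gap10 cm [-0.41 -0.12  1.41] gap mm -4.7
```

```bash

python3 -m pendant '[[-0.3,0,0.95,0,0,0,0],[-0.6,0,1.9,0,0,0,0],[-0.6,0,3,0,0,0,0],[-0.6,0,3,0,0,0,0],[-0.5,0,3,0,0,0,0],[0,0,0,0,0,0,0],[0,0,0,0,0,0,0]]'
python3 - <<'E'
from h import *
import cv2
im=imaging.snapshot("scene");cv2.imwrite("pics/end.png",cv2.resize(im[115:355,60:380,::-1],(800,600),interpolation=cv2.INTER_CUBIC))
E
```

```text
time: 19.6
tool_pos: [0.5562, 0.1042, 0.1835]
ee_rot: [3.141, -0.316, 0.109]
wrist_force: [0.4, 0.7, -0.1]
width: 0.0006
finger_force: 0.0
```

View pics/end.png

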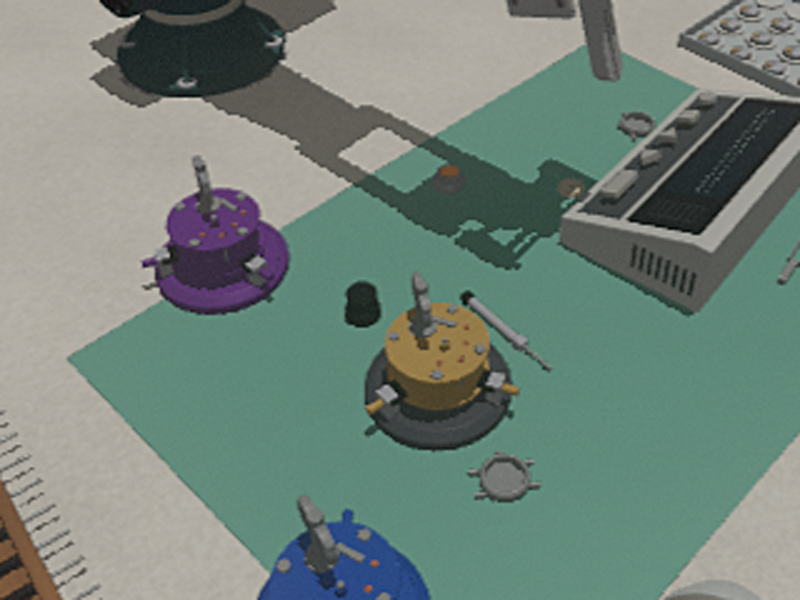

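The final view shows the wound key standing free at (420,300), the movement unturned in its jaws, the loose things where they were, and the arm clear.

```bash
python3 -c "
from bench import robot
print(robot.close_job())"
```

```text
the job is handed in; nothing more can be done
None
```

The job is handed in: I wound the movement to its stop and let go of the key, then held power for about 1.8 s and pressed clear, right triangle and start bar fully home in that order, finishing at about 20 s of the 72 s; the hand-in returned no verdict.

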